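# Make room in the condiment row for the push-dispenser bottle

## Robot

A 6-joint arm with a two-finger parallel gripper is mounted at the origin on the work surface. World frame = base frame: x ahead of the robot, y to its left, z up, the work surface at z = 0. Lengths are in mm, angles in degrees, forces in N, time in s.
With the tool pointing down it reaches from about 300 to 850 mm from the base axis. Payload 4.2 kg.
Tool frame: the origin (TCP) lies between the finger pads; the fingertips stand 22 mm ahead of it and the grasp point (between the pads) lies 3 mm ahead of it; z points along the fingers, y is the direction in which the jaws open and shut (so a half turn about z gives the same grasp; the last joint's range is limited). The gripper opens to 91 mm and grips with 3 to 60 N. Pads are 32 mm wide; open, the fingers measure 118 mm over their backs; the gripper's body (76 mm by 178 mm) begins 60 mm behind the grasp point.
Start: joints at [75.917, 18.312, 89.639, -0, 72.044, -1.146], TCP at [128.735, 560.418, 235.976] pointing down, gripper open.
Joint ranges: [-177.97, 177.97], [-48.28, 115.42], [12.27, 149.76], [-77.06, 257.06], [2.81, 150.46], [-146.56, 146.56]. Speed limits (degrees/s): [147.25, 147.25, 180, 180, 180, 180].

## Interface

Orientations are given as [roll, pitch, yaw] about the fixed x, y, z axes, in that order (R = Rz(yaw) Ry(pitch) Rx(roll)).
In Python, from workcell import * gives the robot as it stands.
- The arm moves only by the shell command python3 -m jog 'ROWS' [OPENING] [FORCE]. ROWS is text: rows parted by semicolons, each of 6 numbers parted by spaces: the shift along the tool's x, y, z in units of 0.5 m (1.0 is 0.5 m), then the turn, a rotation vector about the tool's x, y, z in units of pi/2 rad (1.0 is pi/2 rad). A call has 1 to 20 rows; each row is the pose to reach, as a shift and turn from the pose measured when the call began, along the tool's axes at that moment; what a row does not reach only later rows make up. A row lasts 1/12 s, in which the tool goes at most 41.7 mm and 7.16 degrees, less where a joint would pass 70% of its speed; a pose out of reach is approached as far as the arm can. A call with a number of a shift or a turn outside -1 to 1 is refused whole. A call with a gripper value outside its range is refused whole. OPENING is the opening, from -1 (shut) to 1 (fully open), set as the call begins (- or left out, the last holds). The fingers move at their own pace and stop on an object; FORCE is the grip in N (left out, the last holds). Time passes only in rows, so rows that repeat a pose let the fingers close. It gives the time, the measured TCP pose, the force and the opening at its end, in the units of the state.
- state(): the state, without advancing time (a new reading comes with each control period).
- grab_frame(name): name is "scene" or "top" or "wrist"; returns the picture (400x640x3 uint8, red, green, blue); there is no depth.
- calibration(name): a dict with "mtx" (3x3 intrinsics, pixels), "rvec" (rotation vector, rad) and "tvec" (3), from world to camera coordinates, as OpenCV has them. Camera axes: x right, y down, z forward; pixel columns grow to the right and rows downward; lengths in mm; the calibration is good to about 2 mm. A picture is of the moment at which its call begins: read the wrist's pose just before it. calibration takes no time and is no camera call; for the wrist camera it gives the pose at the moment of the call.
- job_done(): hands the job in, once; it reports no verdict.
Trained networks look in the newest picture that a camera, given by its name, has taken for a name from the list of things; names that differ only in an ending like _2 or _b are one class to them, and where a whole thing is asked for, a point or a joint stands for the part that bears it (a point fixed in the world has none). Each returns a list of dicts, best first, with "confidence" (0 to 1); they miss things now and then, are a little off and sometimes report something else, mostly with a low value. They report only what shows in the picture. A call takes as long as a camera call. They do not tell look-alikes from the thing itself.
- spot_in(query, camera): "rect" ([left, top, right, bottom] in pixels, round what is visible of it).
- tip_of(query, camera): "location" ([column, row] in pixels: a listed point, or the origin of a listed thing).
The state is a dict: "time_s": time; "qpos": joint angles; "qvel": joint speeds; "effort": joint torques, N m; "ee_pos": TCP position; "ee_rot": TCP orientation; "force": force on the tool from outside, world axes, zero at the start; "torque": the same for the moment, N m; "gripper_width": finger opening in mm.
Only numpy, scipy, OpenCV 4.12 (cv2) and the standard library are available. Lean on these libraries where they do the work, as an engineer would, in place of code of your own. Each camera call takes 0.05 s, during which the arm holds its last target. There are 200 camera calls.

## Task

Three containers stand tight together on the long tray. Nudge the square steel canister and the white jar beside it (the middle one of the three) apart, then stand the small push-dispenser bottle on the tray in the gap, in the row between those two and next to both of them. Keep the canister, the jar and the bottle upright all the while, and leave all three standing in the tray.

Things in the scene. Friction and masses are not known exactly. Their poses are not given: they have to be found in the camera images.
- tray_in (a point): Centre of the inner floor of a fixed shallow dark steel tray, inside 90 x 302 mm, 16 mm high, walls and floor 4 mm. y axis along the tray and row, x across, z up. Three containers stand in it in a tight row along y (gaps under 1 mm), up to 5 mm off the centre line: jar at the tray's middle, canister at either end, low round tin at the other; 75 mm of floor is free beyond each end.
- canister_mid (a point): Centre (40 mm above its underside) of the loose square steel canister with flat lid, 52 x 52 mm, 80 mm high, about 0.25 kg, on the tray floor, sides parallel to the tray's. Its two faces across the row (tray +x and -x) are free to grip, and it slides easily on the smooth tray. Grip it in its upper half (about 60 mm up) so that the hand clears the lid. z is up.
- jar_mid (a point): Centre (36 mm above its underside) of the loose round white ceramic jar in the middle of the row, 50 mm diameter, 72 mm high over its little lid knob, about 0.25 kg, on the tray floor. z is up.
- dispenser_mid (a point): Centre (45 mm above its underside) of the loose round push-dispenser bottle, white plastic, about 0.15 kg, 90 mm high: straight body 46 mm in diameter to 66 mm, shoulder to 72 mm, then neck and grey pump head with a short spout (within the body's outline); grip it about 55 mm up. On the counter to the robot's right; a like bottle with a wide screw cap stands 90 mm or more away. z is up.
Mind the look-alikes: they are no part of the job. What is shaped like the part that bears dispenser_mid but green or red is not meant.

How it is judged:
By the outcome, as a careful person would: the job done as asked, in the order asked, and still so for the second after the job is handed in, with the robot touching nothing.
It also fails if it takes over 54 s, if anything falls off the work surface, if the arm or the gripper's body presses on something with over 40 N, if the wrist force passes 120 N, or if a joint passes its speed limit or range.

## Working session

There is one attempt and no reset: what is moved stays moved. The work goes in short steps, Python scripts to look and compute and a shell command to move; the robot and the scene stay as the last step left them, time stands still between calls to the robot, and variables do not carry over. Pictures are saved under pics/ and viewed, about 8 in all and at most 12, crops included, and the job is handed in when it is done.

```bash
mkdir -p pics && cat > h.py <<'E'
from workcell import *
import numpy as np, cv2
from scipy.spatial.transform import Rotation as R
def ray(cal,px,z):
    K=np.array(cal["mtx"],float);r=cv2.Rodrigues(np.array(cal["rvec"],float))[0];t=np.array(cal["tvec"],float).ravel()
    d=r.T@np.linalg.inv(K)@np.array([px[0],px[1],1.]);c=-r.T@t
    return c+d*(z-c[2])/d[2]
def proj(cal,P):
    return cv2.projectPoints(np.array(P,float).reshape(-1,3),np.array(cal["rvec"],float),np.array(cal["tvec"],float),np.array(cal["mtx"],float),None)[0].reshape(-1,2)
def save(im,n): cv2.imwrite("pics/"+n,im[:,:,::-1])
def rows(target_pos,yaw,rot=None):
    """shift & turn from current pose to a tool-down pose with given yaw (roll 180)"""
    s=state();R0=R.from_euler('xyz',s["ee_rot"],degrees=True)
    R1=R.from_euler('xyz',[180,0,yaw],degrees=True)
    sh=R0.inv().apply(np.array(target_pos)-s["ee_pos"])/500
    tu=(R0.inv()*R1).as_rotvec()/(np.pi/2)
    return np.round(np.r_[sh,tu],4)
E
python3 - <<'E'
from h import *
s=state();print(s["time_s"],s["ee_pos"],s["ee_rot"],s["gripper_width"])
a=grab_frame("scene");save(a,"scene.png")
b=grab_frame("top");save(b,"top.png")
for c in("scene","top"):
  cal=calibration(c)
  print(c,"cam",np.round(ray(cal,(320,200),0)))
  for q,z in(("tray_in",4),("canister_mid",44),("jar_mid",40),("dispenser_mid",45)):
    for d in tip_of(q,c)[:4]: print(q,np.round(d["location"]),round(d["confidence"],2),np.round(ray(cal,d["location"],z)))
E
```

```text
0.0 [128.626736   559.94211772 235.10984324] [-1.79896794e+02 -1.45037886e-03  1.67060930e+02] 91.27079776311898
scene cam [ 536. -122.    0.]
tray_in [374. 236.] 0.94 [506.  56.   4.]
canister_mid [385. 238.] 0.83 [521. 112.  44.]
jar_mid [374. 225.] 0.8 [513.  61.  40.]
dispenser_mid [262. 157.] 0.89 [ 605. -303.   45.]
dispenser_mid [245. 139.] 0.71 [ 605. -418.   45.]
dispenser_mid [216. 159.] 0.66 [ 709. -352.   45.]
top cam [ 605. -118.    0.]
tray_in [242. 234.] 0.76 [521.  58.   4.]
tray_in [406. 196.] 0.49 [ 617. -317.    4.]
canister_mid [218. 231.] 0.98 [521. 107.  44.]
jar_mid [241. 236.] 0.62 [511.  55.  40.]
dispenser_mid [447. 190.] 0.97 [ 625. -404.   45.]
dispenser_mid [408. 196.] 0.61 [ 610. -315.   45.]
dispenser_mid [425. 152.] 0.61 [ 714. -355.   45.]
```

View pics/top.png

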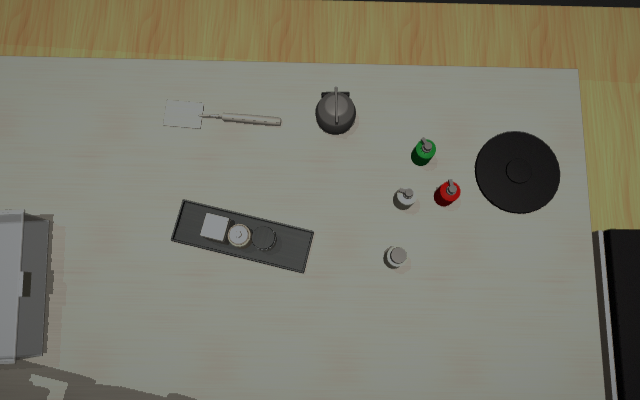

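View pics/scene.png

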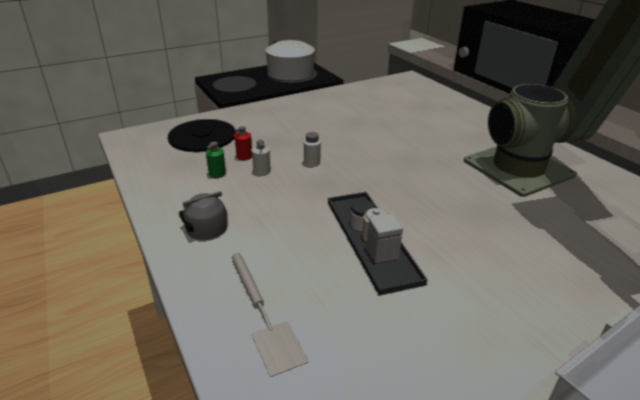

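The top view shows the dark tray centred near (242,236), with the canister at (214,227), the jar at (239,236) and the tin at (264,238). The white pump bottle is at (406,197), the screw-cap look-alike at (397,256), and the green and red ones at (425,152) and (449,192). The scene view agrees.

```bash
python3 - <<'E'
from h import *
im=cv2.imread("pics/top.png");g=im.max(2)
m=(g<75).astype(np.uint8);m[:, :150]=0;m[:,340:]=0;m[:180]=0;m[300:]=0
m=cv2.morphologyEx(m,cv2.MORPH_OPEN,np.ones((3,3)))
c=max(cv2.findContours(m,0,2)[0],key=cv2.contourArea)
cal=calibration("top");box=cv2.boxPoints(cv2.minAreaRect(c))
P=np.array([ray(cal,p,10)[:2] for p in box]);print(np.round(box),np.round(P))
print("centre",P.mean(0));
for i in range(4):
  d=P[(i+1)%4]-P[i];print(np.linalg.norm(d),np.degrees(np.arctan2(d[1],d[0])))
for px,z in(((214,227),84),((239,236),70),((264,238),50),((405,198),75)):print(ray(cal,px,z))
print(rows([515,105,200],76), rows([515,105,200],-104))
E
```

```text
[[170. 241.]
 [181. 199.]
 [314. 232.]
 [303. 273.]] [[ 502.  219.]
 [ 599.  203.]
 [ 529. -105.]
 [ 434.  -84.]]
centre [515.97871166  58.59196178]
97.9773422122223 -9.510036565189658
315.5323520046219 -102.74270560634608
97.0309038099862 167.5678322165487
310.534238174899 77.40341670611208
[524.02140614 108.02096798  84.        ]
[507.62711653  55.91521113  70.        ]
[506.97984099   3.95321147  50.        ]
[ 598.17338874 -303.13854115   75.        ]
[-0.9569 -0.7147  0.0718  0.     -0.      1.0118] [-0.9569 -0.7147  0.0718  0.      0.     -0.9882]
```

```bash
python3 -m jog '-0.956 -0.715 -0.05 0 0 0.997; -0.956 -0.715 -0.05 0 0 0.997; -0.956 -0.715 -0.05 0 0 0.997; -0.956 -0.715 -0.05 0 0 0.997; -0.956 -0.715 -0.05 0 0 0.997; -0.956 -0.715 -0.05 0 0 0.997; -0.956 -0.715 -0.05 0 0 0.997; -0.956 -0.715 -0.05 0 0 0.997; -0.956 -0.715 -0.05 0 0 0.997; -0.956 -0.715 -0.05 0 0 0.997; -0.956 -0.715 -0.05 0 0 0.997; -0.956 -0.715 -0.05 0 0 0.997; -0.956 -0.715 -0.05 0 0 0.997; -0.956 -0.715 -0.05 0 0 0.997; -0.956 -0.715 -0.05 0 0 0.997; -0.956 -0.715 -0.05 0 0 0.997; -0.956 -0.715 -0.05 0 0 0.997; -0.956 -0.715 -0.05 0 0 0.997; -0.956 -0.715 -0.05 0 0 0.997; -0.956 -0.715 -0.05 0 0 0.997' 1 20
python3 - <<'E'
from h import *
cal=calibration("wrist");w=grab_frame("wrist");save(w,"w1.png")
np.savez("w1.npz",**{k:np.array(v) for k,v in cal.items()})
for q,z in(("tray_in",4),("canister_mid",44),("jar_mid",40)):
    for d in tip_of(q,"wrist")[:2]: print(q,np.round(d["location"]),round(d["confidence"],2),np.round(ray(cal,d["location"],z)))
    for d in spot_in(q,"wrist")[:1]: print(q,np.round(d["rect"]),round(d["confidence"],2))
E
```

```text
time_s: 2.17
ee_pos: [513.7, 106.2, 261.1]
ee_rot: [-180.0, -0.0, 77.5]
force: [1.0, 0.3, -0.8]
gripper_width: 91.3
tray_in [284.  91. 361. 307.] 0.57
canister_mid [301. 155. 345. 204.] 0.71
jar_mid [321. 216.] 0.61 [511.  57.  40.]
jar_mid [299. 210. 339. 238.] 0.84
```

View pics/w1.png

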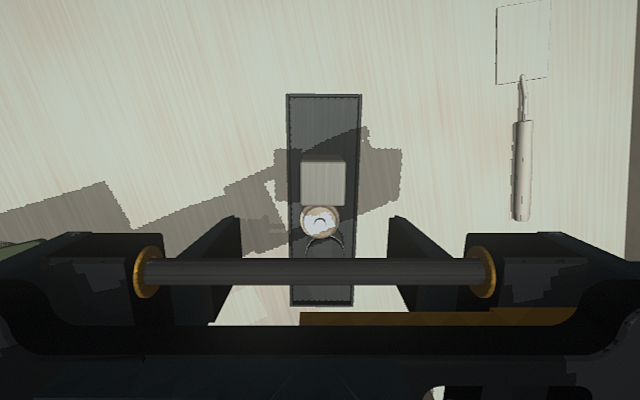

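The wrist view shows the tray axis vertical in the image. The canister lid spans about (301–345, 158–205), the jar is at (320,221), and the tin is behind the bar at about (324,243).

```bash
python3 - <<'E'
from h import *
cal=dict(np.load("w1.npz"))
r=cv2.Rodrigues(cal["rvec"])[0];print("cam",-r.T@cal["tvec"].ravel())
e=np.radians(77.4);Y=np.array([np.cos(e),np.sin(e)]);X=np.array([Y[1],-Y[0]])
def T(p):d=p[:2]-np.array([516,58.6]);return np.round([d@X,d@Y],1)
for n,px,z in(("can",(301,161),84),("can",(345,161),84),("can",(345,205),84),("can",(301,205),84),("jar knob",(320,221),76),("jar l",(299,221),60),("jar r",(340,221),60),("trayTL",(286,94),16),("trayTR",(361,94),16),("tBL",(289,306),16),("tBR",(353,306),16)):
  p=ray(cal,px,z);print(n,np.round(p),T(p))
g=cv2.imread("pics/w1.png")
cv2.imwrite("pics/w1c.png",cv2.resize(g[80:320,260:390],None,fx=2.5,fy=2.5,interpolation=2))
E
```

```text
cam [528.20887388 175.66981361 409.37574769]
can [505. 139.  84.] [-28.1  76.3]
can [553. 129.  84.] [20.7 76.3]
can [543.  79.  84.] [22.2 25.6]
can [494.  90.  84.] [-28.6  25.6]
jar knob [511.  63.  76.] [-6.4  3.4]
jar l [484.  64.  60.] [-32.4  -2. ]
jar r [534.  52.  60.] [19.1 -2. ]
trayTL [501. 218.  16.] [-49.2 152.6]
trayTR [594. 198.  16.] [ 45.8 152.6]
tBL [432. -81.  16.] [ -51.8 -154.5]
tBR [ 528. -102.   16.] [  46.4 -154.4]
```

View pics/w1c.png

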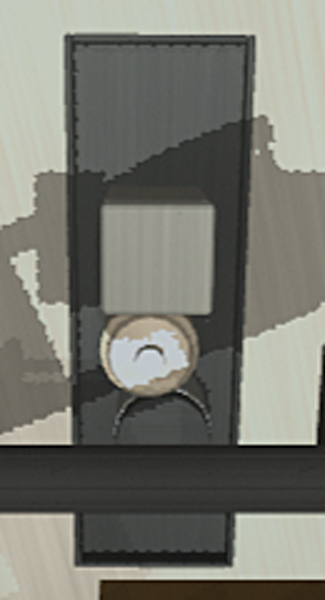

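```bash
python3 -m jog '0.01 0.018 0.1 0 0 0; 0.01 0.018 0.18 0 0 0; 0.01 0.018 0.26 0 0 0; 0.01 0.018 0.33 0 0 0; 0.01 0.018 0.37 0 0 0; 0.01 0.018 0.388 0 0 0; 0.01 0.018 0.388 0 0 0; 0.01 0.018 0.388 0 0 0' && python3 -m jog '0 0 0 0 0 0; 0 0 0 0 0 0; 0 0 0 0 0 0; 0 0 0 0 0 0; 0 0 0 0 0 0; 0 0 0 0 0 0; 0 0 0 0 0 0; 0 0 0 0 0 0; 0 0 0 0 0 0; 0 0 0 0 0 0' -1 12
```

```text
time_s: 3.18
ee_pos: [525.3, 108.2, 67.8]
ee_rot: [179.9, -0.0, 77.4]
force: [-0.4, -0.3, 0.1]
gripper_width: 91.2
time_s: 4.02
ee_pos: [525.1, 108.3, 68.0]
ee_rot: [179.9, -0.0, 77.3]
force: [-1.5, -0.6, 5.1]
gripper_width: 52.2
```

```bash
python3 -m jog '0.004 0 0 0 0 0; 0.01 0 0 0 0 0; 0.02 0 0 0 0 0; 0.03 0 0 0 0 0; 0.04 0 0 0 0 0; 0.05 0 0 0 0 0; 0.06 0 0 0 0 0; 0.07 0 0 0 0 0; 0.08 0 0 0 0 0; 0.09 0 0 0 0 0; 0.1 0 0 0 0 0; 0.106 0 0 0 0 0; 0.11 0 0 0 0 0; 0.11 0 0 0 0 0; 0.11 0 0 0 0 0' && python3 -m jog '0 0 0 0 0 0; 0 0 0 0 0 0; 0 0 0 0 0 0; 0 0 0 0 0 0; 0 0 0 0 0 0; 0 0 0 0 0 0; 0 0 0 0 0 0' 1 && python3 -m jog '0 0 -0.05 0 0 0; 0 0 -0.11 0 0 0; 0 0 -0.19 0 0 0; 0 0 -0.27 0 0 0; 0 0 -0.35 0 0 0; 0 0 -0.38 0 0 0; 0 0 -0.38 0 0 0; 0 0 -0.38 0 0 0'
python3 - <<'E'
from h import *
s=state()
print(rows([598-45*.0-0,-335,260],77.4),s["ee_pos"])
E
```

```text
time_s: 5.27
ee_pos: [537.3, 162.6, 68.1]
ee_rot: [179.9, -0.1, 77.3]
force: [0.3, 1.6, 1.9]
gripper_width: 51.9
time_s: 5.85
ee_pos: [537.3, 162.5, 68.0]
ee_rot: [179.9, -0.1, 77.3]
force: [0.3, -0.7, -1.2]
gripper_width: 90.9
time_s: 6.52
ee_pos: [537.1, 162.3, 258.7]
ee_rot: [179.8, -0.2, 77.3]
force: [0.4, 0.4, -0.4]
gripper_width: 91.0
[-0.9435  0.3373 -0.0042  0.0017 -0.0018 -0.001 ] [537.06265585 162.26929943 258.71758173]
```

```bash
python3 - <<'E'
from h import *
cal=calibration("wrist");w=grab_frame("wrist");save(w[80:330,240:400],"w2.png")
np.savez("w2.npz",**{k:np.array(v) for k,v in cal.items()})
g=cv2.imread("pics/w2.png");cv2.imwrite("pics/w2.png",cv2.resize(g,None,fx=2.4,fy=2.4,interpolation=2))
E
python3 -m jog '-0.9 0.33 0 0 0 0; -0.9 0.33 0 0 0 0; -0.9 0.33 0 0 0 0; -0.9 0.33 0 0 0 0; -0.9 0.33 0 0 0 0; -0.9 0.33 0 0 0 0; -0.9 0.33 0 0 0 0; -0.9 0.33 0 0 0 0; -0.9 0.33 0 0 0 0; -0.9 0.33 0 0 0 0; -0.9 0.33 0 0 0 0; -0.9 0.33 0 0 0 0; -0.9 0.33 0 0 0 0; -0.9 0.33 0 0 0 0; -0.9 0.33 0 0 0 0; -0.9 0.33 0 0 0 0'
python3 - <<'E'
from h import *
s=state();cal=calibration("wrist");w=grab_frame("wrist");save(w,"w3.png");print(s["ee_pos"],s["ee_rot"])
np.savez("w3.npz",**{k:np.array(v) for k,v in cal.items()})
for d in tip_of("dispenser_mid","wrist")[:4]: print(np.round(d["location"]),round(d["confidence"],2),np.round(ray(cal,d["location"],45)))
for d in spot_in("dispenser_mid","wrist")[:4]: print(np.round(d["rect"]),round(d["confidence"],2))
E
```

```text
time_s: 7.9
ee_pos: [598.2, -311.7, 255.8]
ee_rot: [-179.9, -0.1, 77.4]
force: [0.4, 0.2, 0.7]
gripper_width: 91.3
[ 598.23799008 -311.70341654  255.75466697] [-1.79877861e+02 -1.20780584e-01  7.73894592e+01]
[344. 246.] 0.82 [ 616. -404.   45.]
[411. 197.] 0.79 [ 713. -356.   45.]
[318. 180.] 0.71 [ 602. -309.   45.]
[384. 174. 438. 215.] 0.89
[325. 221. 361. 255.] 0.68
[300. 158. 340. 204.] 0.63
```

View pics/w2.png

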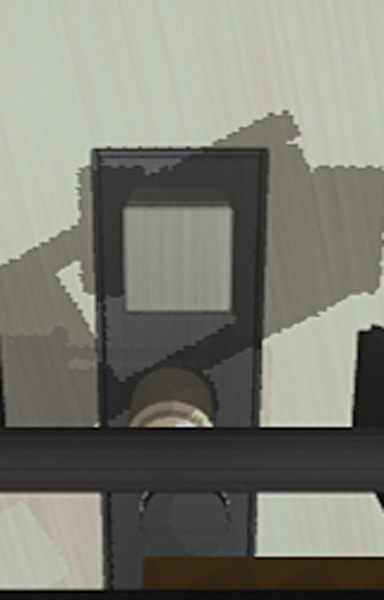

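View pics/w3.png

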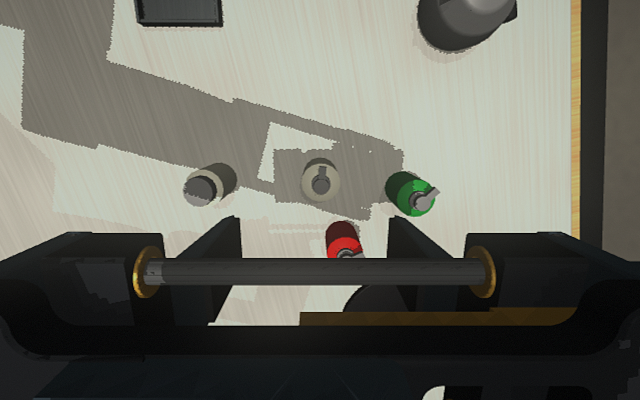

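The canister now stands about 55 mm further along the tray with the jar still in place. The pump bottle's shoulder circle spans about columns 301–340 with its lower edge at row 203, and its head is at (320,185). The screw-cap, green and red bottles are well clear.

```bash
python3 - <<'E'
from h import *
cal=dict(np.load("w3.npz"));s=state();p0=s["ee_pos"]
R0=R.from_euler('xyz',s["ee_rot"],degrees=True)
for px,z in(((320.5,186),85),((301,183),66),((340,183),66),((320.5,203),66),((318,180),45)):
  p=ray(cal,px,z);print(np.round(p,1),np.round(R0.inv().apply(p-p0),1))
for c in [(602,-309),(600,-310)]:
  a=np.linspace(0,2*np.pi,200);q=proj(cal,[[c[0]+23*np.cos(t),c[1]+23*np.sin(t),66] for t in a]);print(q.min(0),q.max(0))
# tray after slide
cal=dict(np.load("w2.npz"));e=np.radians(77.4);Y=np.array([np.cos(e),np.sin(e)]);X=np.array([Y[1],-Y[0]])
for n,px,z in(("canNearL",(124,312),84),("canNearR",(232,312),84),("canFar",(178,205),84),("jarL",(130,415),60),("jarR",(213,415),60),("jar knob",(180,426),72)):
  p=ray(cal,(px[0]/2.4+240,px[1]/2.4+80),z);d=p[:2]-np.array([516,58.6]);print(n,np.round([d@X,d@Y],1))
E
```

```text
[ 604.8 -309.4   85. ] [  3.6   5.6 171.8]
[ 582.8 -304.8   66. ] [  3.2 -16.9 190.8]
[ 627.5 -314.8   66. ] [  3.2  28.9 190.8]
[ 599.9 -333.6   66. ] [-21.2   6.1 190.8]
[ 602.4 -309.6   45. ] [  2.8   3.3 211.8]
[298.17724007 163.31772766] [337.34025712 201.80032097]
[296.71961856 164.53841712] [335.84080396 202.94083463]
canNearL [-28.2  80.6]
canNearR [23.5 80.5]
canFar [ -2.3 131.9]
jarL [-28.1  16. ]
jarR [16.4 15.9]
jar knob [-1.4 15.3]
```

```bash
python3 -m jog '0.004 0.012 0.08 0 0 0; 0.004 0.012 0.16 0 0 0; 0.004 0.012 0.24 0 0 0; 0.004 0.012 0.31 0 0 0; 0.004 0.012 0.36 0 0 0; 0.004 0.012 0.385 0 0 0; 0.004 0.012 0.395 0 0 0; 0.004 0.012 0.395 0 0 0; 0.004 0.012 0.395 0 0 0' && python3 -m jog '0 0 0 0 0 0; 0 0 0 0 0 0; 0 0 0 0 0 0; 0 0 0 0 0 0; 0 0 0 0 0 0; 0 0 0 0 0 0; 0 0 0 0 0 0; 0 0 0 0 0 0; 0 0 0 0 0 0; 0 0 0 0 0 0' -1 15 && python3 -m jog '0 0 -0.03 0 0 0; 0 0 -0.08 0 0 0; 0 0 -0.14 0 0 0; 0 0 -0.2 0 0 0; 0 0 -0.26 0 0 0; 0 0 -0.3 0 0 0; 0 0 -0.3 0 0 0; 0 0 -0.3 0 0 0'
python3 - <<'E'
from h import *
t=grab_frame("top");save(cv2.resize(t[185:290,160:420],None,fx=3,fy=3,interpolation=2),"top2.png")
w=grab_frame("wrist");save(w,"w4.png")
for T in ((-4,52),):
  e=np.radians(77.4);Y=np.array([np.cos(e),np.sin(e)]);X=np.array([Y[1],-Y[0]]);p=np.array([516,58.6])+T[0]*X+T[1]*Y
  print(p,rows([*p,205],77.4))
E
```

```text
time_s: 8.8
ee_pos: [606.1, -311.4, 61.1]
ee_rot: [179.8, -0.0, 77.4]
force: [0.7, -0.2, 1.4]
gripper_width: 91.3
time_s: 9.63
ee_pos: [606.0, -311.3, 61.1]
ee_rot: [179.9, -0.0, 77.4]
force: [-1.0, 0.6, 0.5]
gripper_width: 45.4
time_s: 10.3
ee_pos: [605.8, -311.4, 211.6]
ee_rot: [179.8, -0.0, 77.4]
force: [0.3, -0.4, -1.7]
gripper_width: 45.9
[523.4397815  110.22024459] [ 7.865e-01 -3.417e-01  9.200e-03 -8.000e-04 -1.000e-03  3.000e-04]
```

View pics/w4.png

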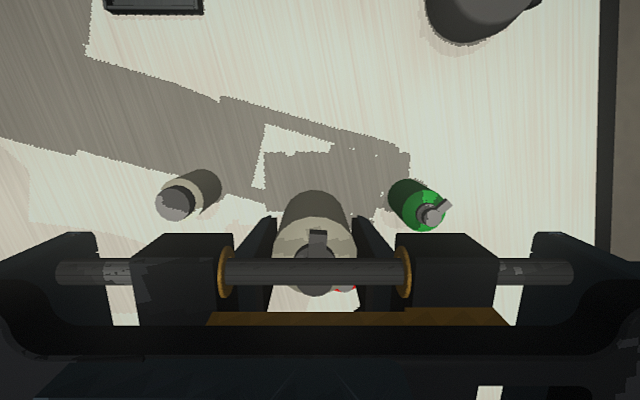

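View pics/top2.png

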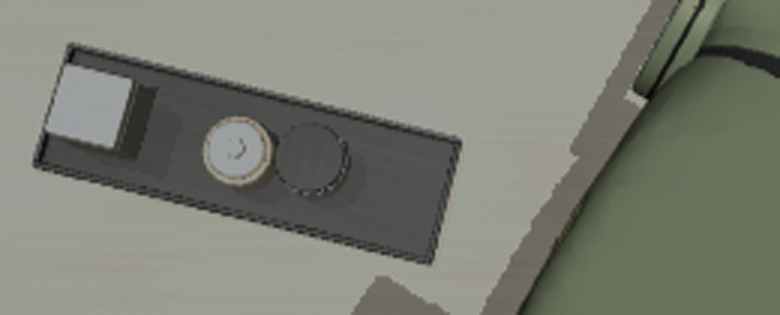

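The bottle is held upright between the pads. In the top crop the canister is centred at (91,106), the jar at (238,150) and the tin at (311,158), with a clear gap between canister and jar.

```bash
python3 - <<'E'
from h import *
e=np.radians(77.4);Y=np.array([np.cos(e),np.sin(e)]);X=np.array([Y[1],-Y[0]])
cal=calibration("top")
for n,px,z in(("can",(91,106),84),("jar",(238,150),60),("tin",(311,158),45),("trayR",(461,140),16),("trayRb",(431,263),16),("trayL",(69,45),16),("trayLb",(36,165),16)):
  p=ray(cal,(px[0]/3+160,px[1]/3+185),z);d=p[:2]-np.array([516,58.6]);print(n,np.round([d@X,d@Y],1))
cal=calibration("wrist");s=state();R0=R.from_euler('xyz',s["ee_rot"],degrees=True)
p=s["ee_pos"]
# predicted shoulder circle if the bottle is centred, grip 58 up (TCP)
for dx in(-3,0,3):
  c=p+R0.apply([dx,0,0]);q=proj(cal,[[c[0]+23*np.cos(t),c[1]+23*np.sin(t),p[2]-61+66] for t in np.linspace(0,6.28,100)]);q2=proj(cal,[[c[0]+23*np.cos(t),c[1]+23*np.sin(t),p[2]-61] for t in np.linspace(0,6.28,100)]);print(dx,q.min(0),q.max(0),"base",q2.min(0),q2.max(0))
E
```

```text
can [ -1.1 103. ]
jar [-4.3 -2.8]
tin [  4.2 -53.8]
trayR [  47.4 -156.6]
trayRb [ -47.6 -157. ]
trayL [ 47.2 151.3]
trayLb [-47.  148.9]
-3 [272.9045188  225.03153044] [358.56232482 303.12429777] base [284.87217142 194.94732554] [345.80118579 252.62731586]
0 [272.70500801 219.51851272] [358.77882567 298.37228109] base [284.77169773 190.96749905] [345.91090175 249.04625555]
3 [272.50338757 213.9496265 ] [358.99744097 293.57557925] base [284.67052873 186.95937975] [346.02137762 245.44105297]
```

```bash
python3 -m jog '0.04 -0.017 0 0 0 0; 0.09 -0.039 0 0 0 0; 0.15 -0.065 0 0 0 0; 0.22 -0.096 0 0 0 0; 0.29 -0.126 0 0 0 0; 0.36 -0.156 0 0 0 0; 0.43 -0.187 0 0 0 0; 0.5 -0.217 0 0 0 0; 0.57 -0.248 0 0 0 0; 0.64 -0.278 0 0 0 0; 0.7 -0.304 0 0 0 0; 0.75 -0.326 0 0 0 0; 0.78 -0.339 0 0 0 0; 0.7865 -0.3417 0 0 0 0; 0.7865 -0.3417 0 0 0 0; 0.7865 -0.3417 0 0 0 0; 0.7865 -0.3417 0 0 0 0' 
python3 - <<'E'
from h import *
s=state();e=np.radians(77.4);Y=np.array([np.cos(e),np.sin(e)]);X=np.array([Y[1],-Y[0]])
d=s["ee_pos"][:2]-np.array([516,58.6]);print("T",d@X,d@Y,s["ee_pos"],s["ee_rot"])
cal=calibration("wrist");w=grab_frame("wrist");save(w[60:330,200:440],"w5.png")
sc=grab_frame("scene")
a=cv2.resize(w[60:330,200:440],None,fx=1.6,fy=1.6,interpolation=2);b=cv2.resize(sc[100:300,310:450],None,fx=2.16,fy=2.16,interpolation=2)
save(np.hstack([a,b]),"w5.png")
for n,T,z in(("can near L",(-28.2,80.6),84),("can near R",(23.5,80.6),84)):
  p=np.array([516,58.6])+T[0]*X+T[1]*Y;q=proj(cal,[*p,z])[0];print(n,q,(q-[200,60])*1.6)
E
```

```text
time_s: 11.82
ee_pos: [523.4, 109.2, 208.8]
ee_rot: [-179.9, -0.0, 77.4]
force: [1.0, 1.1, -2.0]
gripper_width: 45.6
T -3.7957637739216867 50.953317874708446 [523.41077243 109.1542172  208.82467042] [-1.79861098e+02 -2.96107440e-02  7.73654441e+01]
can near L [289.27231135 168.74772721] [142.83569816 173.99636354]
can near R [344.42677255 168.73108468] [231.08283607 173.96973548]
```

View pics/w5.png

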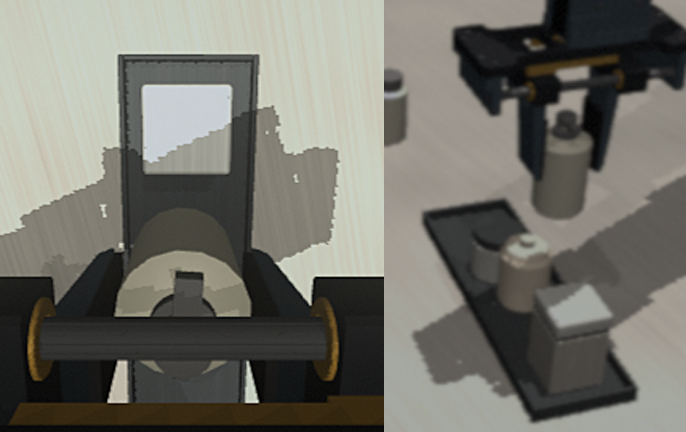

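The canister's near lid edge appears at crop row 174, exactly where predicted, and the bottle hangs upright over the row. Next is lowering it.

```bash
python3 -m jog '0.002 0 0.03 0 0 0; 0.002 0 0.07 0 0 0; 0.002 0 0.11 0 0 0; 0.002 0 0.15 0 0 0; 0.002 0 0.19 0 0 0; 0.002 0 0.22 0 0 0; 0.002 0 0.24 0 0 0; 0.002 0 0.25 0 0 0; 0.002 0 0.25 0 0 0; 0.002 0 0.25 0 0 0'
python3 - <<'E'
from h import *
sc=grab_frame("scene");t=grab_frame("top")
b=cv2.resize(sc[130:300,310:450],None,fx=3,fy=3,interpolation=2);c=cv2.resize(t[180:280,160:290],None,fx=2.5,fy=2.5,interpolation=2)
c=np.vstack([c,np.zeros((b.shape[0]-c.shape[0],c.shape[1],3),np.uint8)])
save(np.hstack([b,c]),"w6.png")
E
```

```text
time_s: 12.75
ee_pos: [524.2, 110.1, 84.7]
ee_rot: [-180.0, -0.1, 77.3]
force: [-0.4, -0.3, -1.4]
gripper_width: 45.8
```

View pics/w6.png

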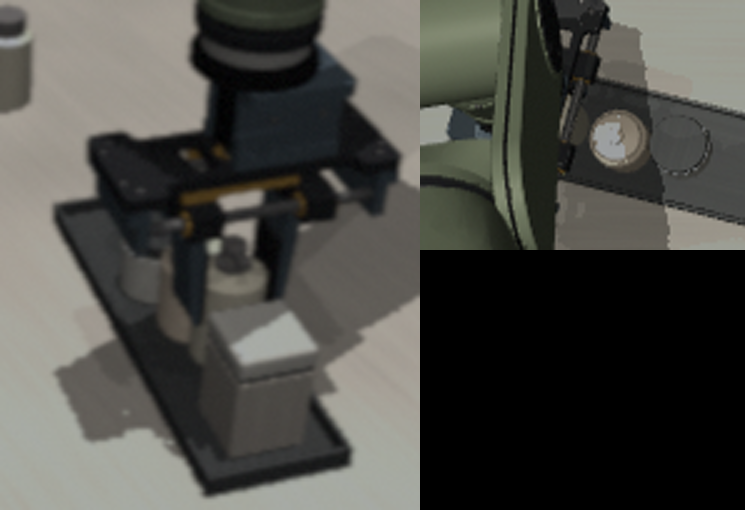

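The bottle is between the canister and the jar with nothing touching (force about 1 N), and the jar is undisturbed at (618,140).

```bash
python3 -m jog '0 0 0.008 0 0 0; 0 0 0.018 0 0 0; 0 0 0.027 0 0 0; 0 0 0.034 0 0 0; 0 0 0.038 0 0 0; 0 0 0.038 0 0 0; 0 0 0.038 0 0 0'
```

```text
time_s: 13.43
ee_pos: [524.4, 110.4, 66.0]
ee_rot: [-180.0, -0.1, 77.3]
force: [0.7, 0.7, -1.3]
gripper_width: 45.4
```

```bash
python3 -m jog '0 0 0.002 0 0 0; 0 0 0.003 0 0 0; 0 0 0.003 0 0 0; 0 0 0.003 0 0 0' && python3 -m jog '0 0 0 0 0 0; 0 0 0 0 0 0; 0 0 0 0 0 0; 0 0 0 0 0 0; 0 0 0 0 0 0; 0 0 0 0 0 0; 0 0 0 0 0 0; 0 0 0 0 0 0' 1 && python3 -m jog '0 0 -0.04 0 0 0; 0 0 -0.1 0 0 0; 0 0 -0.17 0 0 0; 0 0 -0.24 0 0 0; 0 0 -0.3 0 0 0; 0 0 -0.34 0 0 0; -0.1 0 -0.34 0 0 0; -0.18 0 -0.34 0 0 0; -0.26 0 -0.34 0 0 0; -0.34 0 -0.34 0 0 0; -0.42 0 -0.34 0 0 0; -0.5 0 -0.34 0 0 0; -0.56 0 -0.34 0 0 0; -0.6 0 -0.34 0 0 0; -0.6 0 -0.34 0 0 0; -0.6 0 -0.34 0 0 0'
python3 - <<'E'
from h import *
sc=grab_frame("scene");t=grab_frame("top")
b=cv2.resize(sc[150:300,310:450],None,fx=2.6,fy=2.6,interpolation=2);c=cv2.resize(t[185:280,160:320],None,fx=2.6,fy=2.6,interpolation=2)
c=np.vstack([c,np.zeros((b.shape[0]-c.shape[0],c.shape[1],3),np.uint8)])
save(np.hstack([b,c]),"w7.png")
E
```

```text
time_s: 13.77
ee_pos: [524.7, 110.5, 65.1]
ee_rot: [180.0, -0.1, 77.3]
force: [-1.0, 0.6, 2.6]
gripper_width: 45.7
time_s: 14.43
ee_pos: [524.7, 110.5, 65.0]
ee_rot: [180.0, -0.1, 77.3]
force: [0.1, 0.4, 0.6]
gripper_width: 90.7
time_s: 15.77
ee_pos: [458.4, -183.1, 234.3]
ee_rot: [180.0, -0.2, 77.2]
force: [-0.4, -0.3, -1.0]
gripper_width: 91.3
```

View pics/w7.png

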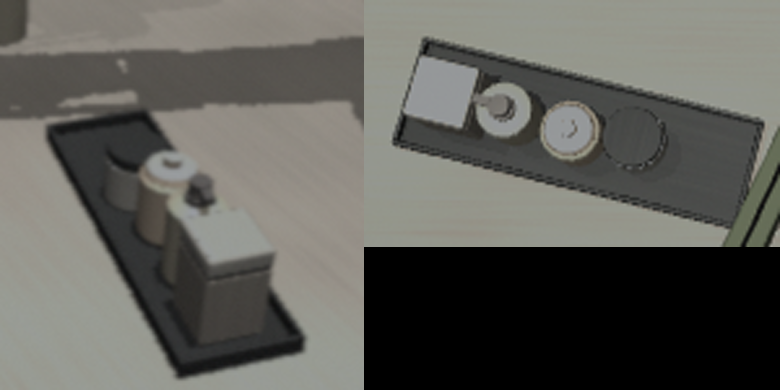

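```bash
python3 - <<'E'
from h import *
e=np.radians(77.4);Y=np.array([np.cos(e),np.sin(e)]);X=np.array([Y[1],-Y[0]])
cal=calibration("top")
for n,px,z in(("can",(440.5-364,91),84),("bottle",(504-364,109),70),("jar",(569-364,130),62),("tin",(635-364,138),45)):
  p=ray(cal,(px[0]/2.6+160,px[1]/2.6+185),z);d=p[:2]-np.array([516,58.6]);print(n,np.round([d@X,d@Y],1))
E
```

```text
can [ -0.9 105.1]
bottle [-1.4 53.5]
jar [-4.8 -2.1]
tin [  3.6 -55.2]
```

```bash
python3 -c "
from workcell import *
print(state()['time_s'],job_done())"
```

```text
the job is handed in; nothing more can be done
15.8667 None
```

The job is handed in, at 15.9 s of the 54 s allowed. The pump bottle now stands on the tray floor between the square canister and the white jar.

- **What I did:** I gripped the canister across the row and slid it about 55 mm along the tray. I then picked up the white pump bottle, lowered it into the gap, released it and moved the arm clear. The jar was never touched.
- **Last checks:** The final top and scene pictures show the canister, bottle, jar and tin all upright in the tray in that order. The forces I read at the end of each move stayed at about 5 N or less.
- **Gaps and a disagreement:** The top camera puts the bottle about 2.6 mm from the canister and 7.6 mm from the jar. The wrist camera and arm position put both gaps at roughly 5 mm. The difference is within calibration error, so I did not tighten the row further.

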